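# Unstack the cooling blocks at the sample bench

## Task

Clear the two stacks on the lab bench, each thing to its own place: first of all, before you move anything else, take the round dish off its block and set it inside the ring of the round light base. Then put the slide mailer into the long narrow cradle, the oblong block into the oblong tray and the square block into the square tray, each lying flat inside its rim. Keep the dish and the mailer level all the way, and let go of everything at the end.

Things in the scene. Friction and masses are not known exactly. Their poses are not given: they have to be found in the camera images.
- dish_mid (a point): Round lidded sample dish, white plastic, 46 mm across and 22 mm high, about 30 to 60 g. At the start it lies on top of one of the two aluminium blocks (either one). The point is its centre, half-way up (11 mm over its underside); z is its upright axis, yaw is of no importance.
- mailer_mid (a point): Closed slide mailer: an oblong white plastic box 84 mm long (its x), 30 mm wide (its y), 22 mm high, about 35 to 70 g. At the start it lies on top of the other aluminium block, at any yaw to it, perhaps overhanging it. The point is its centre, half-way up (11 mm over its underside).
- oblong_block_mid (a point): Oblong aluminium cooling block with many small wells (8 by 4) in its top: 100 mm long (its x), 50 mm wide (its y), 30 mm high, 0.24 to 0.42 kg. At the start it stands on the bench with the dish or the mailer on it. The point is its centre, 15 mm over its underside.
- square_block_mid (a point): Square aluminium cooling block with larger wells (4 by 4) in its top: 60 x 60 mm (sides along its x and y), 30 mm high, 0.19 to 0.33 kg. At the start it stands on the bench with the mailer or the dish on it. The point is its centre, 15 mm over its underside.
- light_base_seat (a point): Place of the dish: a round white light base, 100 mm across and 20 mm high, fixed, with a black ring on it, 62 mm across inside, 70 mm outside, standing 5 mm above the seat. The point is the centre of the seat, 20 mm over the bench; z is up.
- cradle_seat (a point): Place of the mailer: a low grey plastic cradle, fixed: a long narrow rimmed tray 100 mm (its x) by 46 mm (its y) inside, rim 4 mm thick, 5 mm above its floor, which is 6 mm over the bench. Its origin is at the centre of the floor's upper face; z is up, x along its length.
- oblong_tray_seat (a point): Place of the oblong block: a low fixed tray with a grey metal floor and a steel rim, 116 mm (its x) by 66 mm (its y) inside, rim 4 mm thick, 5 mm above the floor, which is 4 mm over the bench. Its origin is at the centre of the floor's upper face; z is up, x along its length.
- square_tray_seat (a point): Place of the square block: a low fixed tray with a grey metal floor and a steel rim, 76 x 76 mm inside (sides along its x and y), rim 4 mm thick, 5 mm above the floor, which is 4 mm over the bench. Its origin is at the centre of the floor's upper face; z is up, square, so a quarter turn is the same.

How it is judged:
On the way:
1. the dish lies in the ring of the light base while the mailer and both blocks are still where they were (within 30 mm) (horizontal distance between dish_mid and light_base_seat below 0.012 m and z of dish_mid in the frame of light_base_seat between 0.008 and 0.013 m and angle between dish_mid's own z axis and vertical below 0.05 rad and distance of each of mailer_mid, oblong_block_mid, square_block_mid from where it was at the start of the episode below 0.03 m), for 0.2 s.
At the end, for the whole second after the job is handed in: Dish on the light base, mailer in the cradle, oblong block in the oblong tray, square block in the square tray: each centred within 12 mm, flat on the floor of its place (height within 3 mm below and 2 mm above, tilt under 0.05 rad), released and at rest (horizontal distance between dish_mid and light_base_seat below 0.012 m and z of dish_mid in the frame of light_base_seat between 0.008 and 0.013 m and angle between each of dish_mid, mailer_mid, oblong_block_mid, square_block_mid's own z axis and vertical below 0.05 rad and horizontal distance between mailer_mid and cradle_seat below 0.012 m and z of mailer_mid in the frame of cradle_seat between 0.008 and 0.013 m and horizontal distance between oblong_block_mid and oblong_tray_seat below 0.012 m and z of oblong_block_mid in the frame of oblong_tray_seat between 0.012 and 0.017 m and horizontal distance between square_block_mid and square_tray_seat below 0.012 m and z of square_block_mid in the frame of square_tray_seat between 0.012 and 0.017 m and linear speed of each of dish, mailer, oblong_block, square_block below 0.01 m/s); the robot touches nothing.
It fails at once if the dish is tipped by more than 0.5 rad (angle between dish_mid's own z axis and vertical above 0.5 rad).
It fails at once if the mailer is tipped by more than 0.5 rad (angle between mailer_mid's own z axis and vertical above 0.5 rad).
It also fails if it takes over 118 s, if anything falls off the work surface, if the arm or the gripper's body presses on something with over 40 N, if the wrist force passes 120 N, or if a joint passes its speed limit or range.

## Robot

A 6-joint arm with a two-finger parallel gripper is mounted at the origin on the work surface. World frame = base frame: x ahead of the robot, y to its left, z up, the work surface at z = 0. Lengths are in m, angles in rad, forces in N, time in s.
With the tool pointing down it reaches from about 0.275 to 0.875 m from the base axis. Payload 12.5 kg.
Tool frame: the origin (TCP) lies at the very end of the fingers, on their centre line; the grasp point (between the pads) lies 19 mm behind it; z points along the fingers, y is the line along which they close (so a half turn about z gives the same grasp; the last joint's range is limited). The gripper opens to 85 mm and grips with 20 to 120 N. Pads are 22 mm wide; open, the fingers measure 114 mm over their backs; the gripper's body (76 mm by 85 mm) begins 54 mm behind the grasp point. The pads swing forward as they close: fully open they stand 13 mm farther back than shut.
Start: joints at [-1.244, 0.351, 1.652, -0, 1.139, -0.085], TCP at [0.22, -0.504, 0.231] pointing down, gripper open.
Joint ranges: [-2.75, 2.75], [-0.79, 2.1], [0.01, 2.65], [-1.57, 4.71], [0.07, 3.14], [-2.87, 2.87]. Speed limits (rad/s): [2.22, 2.22, 2.79, 3.14, 3.14, 3.14].

## Interface

Orientations are given as [roll, pitch, yaw] about the fixed x, y, z axes, in that order (R = Rz(yaw) Ry(pitch) Rx(roll)).
In Python, from plant import r, viewer, workorder gives the robot as it stands.
- The arm moves only by the shell command python3 -m pendant 'ROWS' [OPENING] [FORCE]. ROWS is text: rows parted by semicolons, each of 4 numbers parted by spaces: the shift along the tool's x, y, z in m, then the turn about the tool's z in rad. A call has 1 to 20 rows; each row shifts and turns the commanded pose from where the row before left it, along the tool's axes as they then stand; what a row does not reach is not made up. A row lasts 1/10 s, in which the tool goes at most 50 mm and 8.59 degrees, less where a joint would pass 70% of its speed; a pose out of reach is approached as far as the arm can. A call is refused whole if a number of a shift passes 0.05 or a number of a turn 0.15, either way. A call with a gripper value outside its range is refused whole. OPENING is the closure, from 0 (fully open) to 1 (shut), set as the call begins (- or left out, the last holds). The fingers move at their own pace and stop on an object; FORCE is the grip in N (left out, the last holds). Time passes only in rows, so rows that do not move let the fingers close. It gives the time, the measured TCP pose, the force, the opening and the grip force at its end, in the units of the state.
- r.observe(): the state, without advancing time (a new reading comes with each control period).
- viewer.read_camera(name): name is "side" or "top" or "wrist"; returns (picture, depth): 420x560x3 uint8, red, green, blue; 420x560 float32, m along the optical axis (not along the pixel's ray), 0 where there is no reading.
- viewer.get_calibration(name): a dict with "camera_matrix" (3x3 intrinsics, pixels), "dist_coeffs" ([k1, k2, p1, p2, k3] as OpenCV has them; the pictures are not rectified), "rvec" (rotation vector, rad) and "tvec" (3), from world to camera coordinates, as OpenCV has them; the wrist camera has in their place "tool_from_camera" (4x4, takes a point from camera to tool coordinates, whose origin is the TCP and whose axes are the flange's). Camera axes: x right, y down, z forward; pixel columns grow to the right and rows downward; lengths in m; the calibration is good to about 2 mm. A picture is of the moment at which its call begins: read the wrist's pose just before it. get_calibration takes no time and is no camera call.
- workorder.job_done(): hands the job in; it is judged then, once.
The state is a dict: "clock": time; "joints": joint angles; "qvel": joint speeds; "effort": joint torques, N m; "position": TCP position; "orientation": TCP orientation; "force": force on the tool from outside, world axes, zero at the start; "ft_torque": the same for the moment, N m; "grip_width": finger opening in m; "gripper_force": force on a finger pad.
Only numpy, scipy, OpenCV 4.12 (cv2) and the standard library are available. Lean on these libraries where they do the work, as an engineer would, in place of code of your own. Each camera call takes 0.05 s, during which the arm holds its last target. There are 200 camera calls.

## Working session

There is one attempt and no reset: what is moved stays moved. The work goes in short steps, Python scripts to look and compute and a shell command to move; the robot and the scene stay as the last step left them, time stands still between calls to the robot, and variables do not carry over. Pictures are saved under pics/ and viewed, at most 14 in all, crops included, and the job is handed in when it is done.

```bash
ls; mkdir -p pics
python3 - <<'E'
from plant import r, viewer, workorder
import cv2,numpy as np
s=r.observe();print({k:np.round(v,3) for k,v in s.items()})
for n in ["top","side"]:
    p,d=viewer.read_camera(n);cv2.imwrite(f"pics/{n}0.png",p[:,:,::-1]);np.savez(f"{n}0.npz",p=p,d=d)
    c=viewer.get_calibration(n);print(c)
print(viewer.get_calibration("wrist"))
E
```

```text
pics
{'clock': np.float64(0.0), 'joints': array([-1.244,  0.351,  1.652,  0.   ,  1.139, -0.085]), 'qvel': array([-0.001, -0.002, -0.001,  0.001,  0.   ,  0.001]), 'effort': array([ 1.000e-03, -5.061e+01, -2.914e+01, -0.000e+00,  4.000e-03,
       -0.000e+00]), 'position': array([ 0.22 , -0.504,  0.231]), 'orientation': array([-3.14 , -0.   ,  0.412]), 'force': array([ 0.612, -0.038,  0.385]), 'ft_torque': array([-0.056,  0.003, -0.017]), 'gripper_force': np.float64(0.0), 'grip_width': np.float64(0.086)}
{'camera_matrix': array([[412.42224822,   0.        , 278.21456699],
       [  0.        , 412.42224822, 207.97524445],
       [  0.        ,   0.        ,   1.        ]]), 'dist_coeffs': array([-0.0477297,  0.       ,  0.       ,  0.       ,  0.       ]), 'rvec': array([ 2.13169098, -2.11180944,  0.17688566]), 'tvec': array([0.01756897, 0.52663239, 0.75282092])}
{'camera_matrix': array([[503.0231358 ,   0.        , 271.87938267],
       [  0.        , 503.0231358 , 200.32107518],
       [  0.        ,   0.        ,   1.        ]]), 'dist_coeffs': array([0.04488746, 0.        , 0.        , 0.        , 0.        ]), 'rvec': array([ 0.85316669, -2.31166655,  1.32660963]), 'tvec': array([0.40663742, 0.22873325, 0.91976642])}
{'camera_matrix': array([[299.47740915,   0.        , 280.94130695],
       [  0.        , 299.47740915, 213.01047063],
       [  0.        ,   0.        ,   1.        ]]), 'dist_coeffs': array([-0.02719742,  0.        ,  0.        ,  0.        ,  0.        ]), 'tool_from_camera': array([[-4.05274197e-04, -9.64517441e-01, -2.64018830e-01,
         6.77457493e-02],
       [ 9.99999629e-01, -5.91597175e-04,  6.26211950e-04,
        -2.51470863e-04],
       [-7.60185141e-04, -2.64018478e-01,  9.64517323e-01,
        -1.42277869e-01],
       [ 0.00000000e+00,  0.00000000e+00,  0.00000000e+00,
         1.00000000e+00]])}
```

View pics/top0.png

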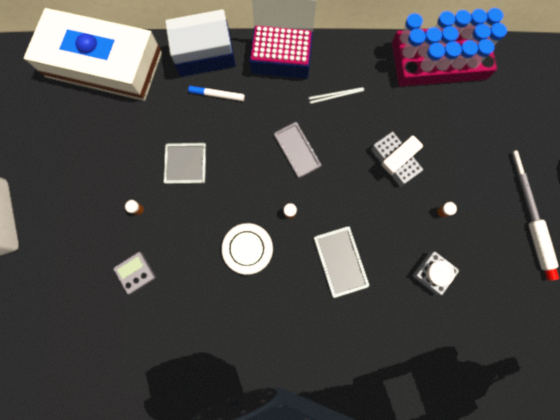

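View pics/side0.png

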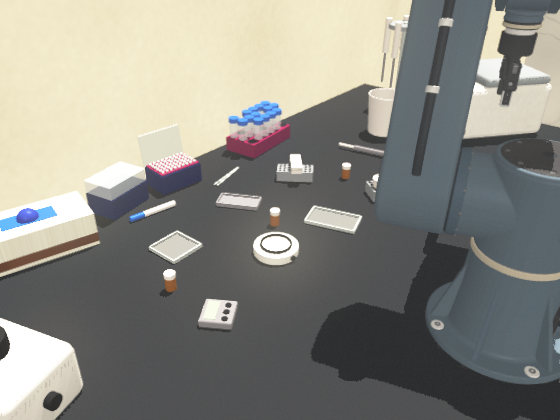

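The top view shows the dish on the square block (437,273), the mailer on the oblong block (400,157), the light base (247,248), the oblong tray (341,262), the square tray (185,163) and the cradle (297,150). Vials stand at (290,210), (447,209) and (132,207).

```bash
cat > h.py <<'E'
import cv2,numpy as np
from plant import r, viewer, workorder
from scipy.spatial.transform import Rotation as Rn
def ray(n,uv,tool=None):
    c=viewer.get_calibration(n);uv=np.array(uv,float).reshape(-1,1,2)
    q=cv2.undistortPoints(uv,c["camera_matrix"],c["dist_coeffs"])[:,0]
    q=np.c_[q,np.ones(len(q))]
    if n=="wrist":
        T=np.eye(4);T[:3,:3]=Rn.from_euler('xyz',tool[1]).as_matrix();T[:3,3]=tool[0]
        T=T@c["tool_from_camera"];return T[:3,3],q@T[:3,:3].T
    R=cv2.Rodrigues(np.array(c["rvec"]))[0];return -R.T@c["tvec"],q@R
def plane(n,uv,z,tool=None):
    o,d=ray(n,uv,tool);return o+d*((z-o[2])/d[:,2])[:,None]
def rect(n,cnt,z,tool=None):
    P=plane(n,cnt.reshape(-1,2),z,tool)[:,:2]
    (cx,cy),(w,h),a=cv2.minAreaRect((P*1000).astype(np.float32))
    if w<h: w,h,a=h,w,a+90
    return np.round([cx/1000,cy/1000,w/1000,h/1000],4),round(((a+90)%180)-90,1)
def look():
    s=r.observe();p,d=viewer.read_camera("wrist");return p,d,(s["position"],s["orientation"])
def shift(x,y,yaw=None):
    "tool-axes shift to bring TCP over x,y; turn about tool z to reach yaw"
    s=r.observe();R=Rn.from_euler('xyz',s["orientation"]).as_matrix()
    v=R.T@(np.array([x,y,s["position"][2]])-s["position"])
    t=None if yaw is None else -((yaw-s["orientation"][2]+np.pi/2)%np.pi-np.pi/2)
    return np.round(v,4),t
E
python3 - <<'E'
from h import *
p=np.load("top0.npz")["p"]
print("cam",ray("top",[[280,210]])[0])
g=p.min(2)
for name,(u,v,s),z,t in [("sqtray",(185,163,30),.009,100),("obtray",(341,262,42),.009,100),("cradle",(297,150,34),.011,80),("base",(247,248,34),.02,100),("mailer",(402,155,32),.052,190),("dish",(438,272,28),.052,190),("oblk",(398,158,34),.03,80),("sqblk",(437,273,28),.03,80),("vial1",(290,210,14),.04,130),("vial2",(447,209,14),.04,130),("vial3",(132,207,14),.04,130)]:
    m=np.zeros_like(g);m[v-s:v+s,u-s:u+s]=(g[v-s:v+s,u-s:u+s]>t)*255
    c=max(cv2.findContours(m,cv2.RETR_EXTERNAL,cv2.CHAIN_APPROX_NONE)[0],key=cv2.contourArea)
    print(name,*rect("top",c,z))
E
```

```text
cam [0.38387323 0.01156898 0.83480368]
sqtray [0.6277 0.2199 0.0885 0.0869] -89.6
obtray [ 0.427  -0.1032  0.1283  0.0779] 17.7
cradle [ 0.6589 -0.0153  0.1123  0.0575] 28.8
base [0.45   0.0839 0.1008 0.0992] 0.7
mailer [ 0.6255 -0.2342  0.0816  0.0614] -48.3
dish [ 0.4042 -0.2796  0.0567  0.0566] -37.4
oblk [ 0.6437 -0.2291  0.1034  0.0945] 34.7
sqblk [ 0.4053 -0.2872  0.0635  0.0633] 51.3
vial1 [ 5.25e-01 -5.00e-04  2.38e-02  2.37e-02] -44.3
vial2 [ 0.5306 -0.315   0.0246  0.0238] -3.5
vial3 [0.5299 0.3139 0.0265 0.0234] 47.4
```

```bash
python3 -c "
from h import *
print(shift(.404,-.281))"
```

```text
(array([ 2.577e-01, -1.305e-01,  1.000e-04]), None)
```

```bash
python3 -m pendant '0.032 -0.0163 0.004 0;0.032 -0.0163 0.004 0;0.032 -0.0163 0.004 0;0.032 -0.0163 0.004 0;0.032 -0.0163 0.004 0;0.032 -0.0163 0.004 0;0.032 -0.0163 0.004 0;0.032 -0.0163 0.004 0;0 0 0 0;0 0 0 0;0 0 0 0;0 0 0 0' 0 20
cat >> h.py <<'E'
def cnts(m,amin=200):
    m=m.astype(np.uint8)*255
    return [c for c in cv2.findContours(m,cv2.RETR_EXTERNAL,cv2.CHAIN_APPROX_NONE)[0] if cv2.contourArea(c)>amin]
E
python3 - <<'E'
from h import *
p,d,t=look();print(t);cv2.imwrite("pics/w1.png",p[:,:,::-1]);np.savez("w1.npz",p=p,d=d,a=t[0],b=t[1])
E
```

```text
clock: 1.3
position: [0.4021, -0.2828, 0.1993]
orientation: [3.141, 0.0, 0.411]
force: [0.2, -0.5, -0.5]
grip_width: 0.0852
gripper_force: 0.0
(array([ 0.40207917, -0.28276762,  0.19933385]), array([3.14149370e+00, 6.09816997e-05, 4.10605148e-01]))
```

View pics/w1.png

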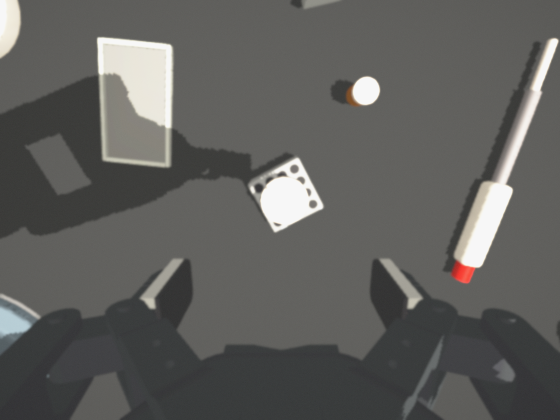

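The wrist view shows the dish centred at (283,200) on the square block, with block corners at about (249,186), (298,158), (323,207) and (275,231). Both fingers are clear of it.

Run:
```python
from h import *
f=np.load("w1.npz");p,d=f["p"],f["d"];t=(f["a"],f["b"])
g=p.min(2)[150:240,235:335]
for th in (215,235,250):
    for c in cnts(g>th,600): 
        c=c+[235,150]; print(th,"dish",cv2.contourArea(c),*rect("wrist",c,.052,t))
c=max(cnts(g>90),key=cv2.contourArea)+[235,150]
print("blk",*rect("wrist",c,.030,t))
print(p[200,283],p[200,255],np.round(d[195:205:3,270:296:5],4), d[225,275])
print(shift(.404,-.281,0))
```

```text
215 dish 2534.5 [ 0.4096 -0.2846  0.0555  0.0553] 51.9
235 dish 2409.5 [ 0.4095 -0.2847  0.0544  0.0543] 51.9
blk [ 0.4045 -0.286   0.1095  0.0966] -66.5
[247 247 247] [87 86 83] [[0.2978 0.2975 0.2966 0.2969 0.2966 0.2991]
 [0.2974 0.2982 0.2983 0.2974 0.2977 0.2987]
 [0.2994 0.2981 0.2994 0.2986 0.298  0.2987]
 [0.3001 0.3005 0.2981 0.3005 0.2999 0.2979]] 0.32640514
(array([ 0.0024, -0.0008, -0.    ]), np.float64(0.4105002258815649))
```

```bash
cat >> h.py <<'E'
def cloud(n,d,tool=None):
    v,u=np.mgrid[0:d.shape[0],0:d.shape[1]]
    uv=np.c_[u.ravel(),v.ravel()]
    o,q=ray(n,uv,tool)
    return (o+q*d.reshape(-1,1)).reshape(*d.shape,3)
E
python3 - <<'E'
from h import *
f=np.load("w1.npz");p,d=f["p"],f["d"];t=(f["a"],f["b"])
W=cloud("wrist",d,t)
roi=np.zeros(d.shape,bool);roi[140:250,225:345]=1
for lo,hi,z in ((.044,.07,.052),(.022,.07,.03)):
    m=roi&(d>0)&(W[...,2]>lo)&(W[...,2]<hi)
    m=cv2.morphologyEx(m.astype(np.uint8),cv2.MORPH_OPEN,np.ones((3,3)))
    c=max(cnts(m>0),key=cv2.contourArea);print(*rect("wrist",c,z,t),np.median(W[m>0],0))
    (x,y),rad=cv2.minEnclosingCircle(c);print(x,y,rad)
T=np.load("top0.npz");W=cloud("top",T["d"])
for (u,v) in ((247,248),(437,273),(398,158),(341,262)): print(np.round(W[v,u],3))
E
```

```text
[ 0.4039 -0.2847  0.0459  0.0447] 24.8 [ 0.40420297 -0.28481466  0.05055952]
283.80767822265625 200.1923065185547 23.073503494262695
[ 0.4052 -0.286   0.0603  0.0597] 51.8 [ 0.40824485 -0.28426514  0.04919417]
284.87255859375 194.31752014160156 38.288963317871094
[0.45  0.084 0.021]
[ 0.404 -0.278  0.052]
[ 0.628 -0.213  0.052]
[ 0.426 -0.104  0.004]
```

```bash
python3 -m pendant '0.001 0.0025 0.02 0;0 0 0.03 0;0 0 0.03 0;0 0 0.03 0;0 0 0.02 0;0 0 0.015 0;0 0 0.01 0;0 0 0.006 0;0 0 0 0;0 0 0 0;0 0 0 0' 0 20; python3 -m pendant '0 0 0 0;0 0 0 0;0 0 0 0;0 0 0 0;0 0 0 0;0 0 0 0;0 0 0 0;0 0 0 0;0 0 0 0;0 0 0 0' 1 25
python3 - <<'E'
from h import *
p,d,t=look();cv2.imwrite("pics/w2.png",p[:,:,::-1])
E
```

```text
clock: 2.45
position: [0.4048, -0.2842, 0.039]
orientation: [3.141, -0.001, 0.412]
force: [-0.1, -0.7, 1.1]
grip_width: 0.0859
gripper_force: 0.0
clock: 3.45
position: [0.4046, -0.284, 0.0387]
orientation: [3.141, -0.0, 0.412]
force: [-1.6, 1.5, 6.9]
grip_width: 0.0448
gripper_force: 24.7
```

View pics/w2.png

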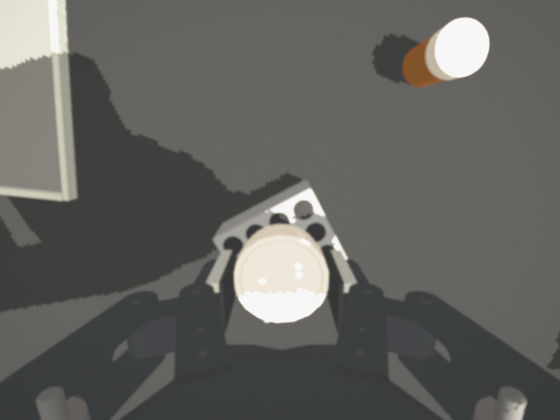

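The dish, around (281,275), sits between the pads, gripped at 45 mm. I'll lift it.

```bash
python3 -m pendant '0 0 -0.005 0;0 0 -0.01 0;0 0 -0.015 0;0 0 -0.02 0;0 0 -0.02 0;0 0 -0.02 0;0 0 -0.01 0;0 0 0 0'
python3 - <<'E'
from h import *
print(shift(.450,.084))
T=np.load("top0.npz");d=T["d"];W=cloud("top",d)
def f(nm,u,v,s,lo,hi,z):
    roi=np.zeros(d.shape,bool);roi[v-s:v+s,u-s:u+s]=1
    m=roi&(W[...,2]>lo)&(W[...,2]<hi);c=max(cnts(m),key=cv2.contourArea);print(nm,*rect("top",c,z))
f("mailer",400,157,34,.042,.08,.052)
f("oblk+",400,157,34,.02,.08,.03);f("base",247,248,34,.014,.04,.02)
f("dish",437,273,28,.042,.08,.052)
E
```

```text
clock: 4.3
position: [0.405, -0.2843, 0.1397]
orientation: [3.139, -0.001, 0.412]
force: [0.1, 0.2, -0.3]
grip_width: 0.0448
gripper_force: 25.7
(array([ 0.1887, -0.3195, -0.0005]), None)
mailer [ 0.6355 -0.2215  0.0873  0.0304] -48.0
oblk+ [ 0.642  -0.2266  0.1005  0.0949] 36.0
base [0.451  0.0839 0.0986 0.0974] 45.6
dish [ 0.4038 -0.2847  0.0478  0.0448] -89.8
```

```bash
python3 -m pendant '0.009 -0.015 0 0;0.017 -0.029 0 0;0.017 -0.029 0 0;0.017 -0.029 0 0;0.017 -0.029 0 0;0.017 -0.029 0 0;0.017 -0.029 0 0;0.017 -0.029 0 0;0.017 -0.029 0 0;0.017 -0.029 0 0;0.017 -0.029 0 0;0.009 -0.015 0 0;0 0 0 0;0 0 0 0'; python3 -c "
from h import *
print(shift(.4505,.084));p,d,t=look();cv2.imwrite('pics/w3.png',p[:,:,::-1])"
```

```text
clock: 5.7
position: [0.4482, 0.0844, 0.1376]
orientation: [-3.141, 0.001, 0.413]
force: [0.1, -0.4, -0.1]
grip_width: 0.0451
gripper_force: 25.8
(array([ 0.002 ,  0.0013, -0.    ]), None)
```

View pics/w3.png

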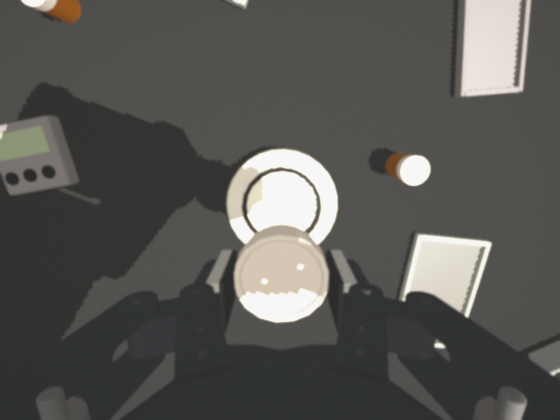

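The ring centre is at about (282,204) and the held dish at (281,276), in line along tool y.

```bash
python3 -c "
from h import *
s=r.observe();t=(s['position'],s['orientation']);print(plane('wrist',[[282,204]],.025,t),plane('wrist',[[281,276]],s['position'][2]+.0133,t))"
python3 -m pendant '0.002 0.001 0.015 0;0 0 0.02 0;0 0 0.02 0;0 0 0.02 0;0 0 0.015 0;0 0 0.01 0;0 0 0.004 0;0 0 0.002 0;0 0 0 0;0 0 0 0'
```

```text
[[0.45409988 0.08563215 0.025     ]] [[0.44957485 0.0847126  0.15107384]]
clock: 6.75
position: [0.4513, 0.0844, 0.0328]
orientation: [3.141, -0.001, 0.412]
force: [-0.5, 0.0, -0.2]
grip_width: 0.0452
gripper_force: 25.8
```

```bash
python3 -m pendant '0 0 0.002 0;0 0 0.0015 0;0 0 0 0;0 0 0 0'; python3 -m pendant '0 0 0 0;0 0 0 0;0 0 0 0;0 0 0 0;0 0 0 0' 0; python3 -m pendant '0 0 -0.01 0;0 0 -0.02 0;0 0 -0.03 0;0 0 -0.03 0;0 0 -0.03 0;0 0 -0.03 0;0 0 0 0'
python3 - <<'E'
from h import *
p,d,t=look();cv2.imwrite('pics/w4.png',p[:,:,::-1])
W=cloud("wrist",d,t)
m=(W[...,2]>.034)&(W[...,2]<.05);m&=np.hypot(W[...,0]-.45,W[...,1]-.084)<.05
c=max(cnts(m),key=cv2.contourArea);print(*rect("wrist",c,.042,t))
m=(W[...,2]>.012)&(W[...,2]<.05);m&=np.hypot(W[...,0]-.45,W[...,1]-.084)<.08
c=max(cnts(m),key=cv2.contourArea);print(*rect("wrist",c,.02,t))
print(t,shift(.6355,-.2215))
E
```

```text
clock: 7.15
position: [0.4509, 0.0845, 0.0288]
orientation: [-3.142, 0.0, 0.412]
force: [0.4, 0.9, -0.2]
grip_width: 0.045
gripper_force: 25.9
clock: 7.65
position: [0.4509, 0.0845, 0.0288]
orientation: [-3.142, 0.0, 0.412]
force: [0.7, -0.2, -0.1]
grip_width: 0.0855
gripper_force: 0.0
clock: 8.35
position: [0.4526, 0.0846, 0.1829]
orientation: [3.139, -0.006, 0.412]
force: [0.7, 0.6, 0.0]
grip_width: 0.0856
gripper_force: 0.0
[0.4501 0.0848 0.0461 0.0441] 23.5
[0.4511 0.086  0.0983 0.0981] 51.6
(array([0.45259279, 0.08462287, 0.18285062]), array([ 3.13944413, -0.00633606,  0.4118364 ])) (array([0.0459, 0.354 , 0.0006]), None)
```

View pics/w4.png

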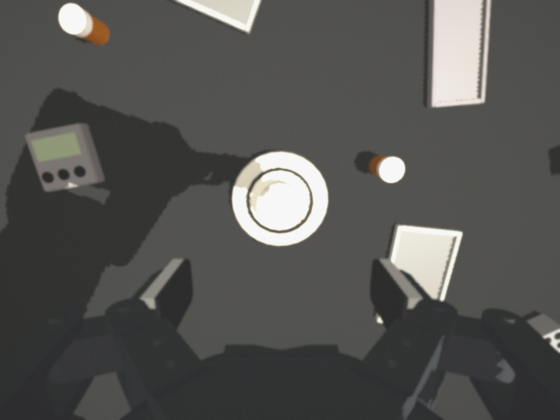

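The dish lies inside the ring, both centred at about (280,199), and measures within 1.5 mm. Next I turn for the mailer (yaw -48°).

```bash
python3 -m pendant '0 0 0 0.14;0 0 0 0.14;0 0 0 0.14;0 0 0 0.14;0 0 0 0.14;0 0 0 0.14;0 0 0 0.14;0 0 0 0.14;0 0 0 0.13;0 0 0 0;0 0 0 0'; python3 -c "
from h import *
print(shift(.6355,-.2215,-.838))"
```

```text
clock: 9.5
position: [0.4505, 0.0844, 0.1783]
orientation: [3.141, 0.001, -0.834]
force: [1.2, 0.5, -0.5]
grip_width: 0.0853
gripper_force: 0.0
(array([ 3.509e-01,  6.840e-02, -2.000e-04]), np.float64(0.0035921300101158238))
```

```bash
python3 -m pendant '0.015 0.0035 0 0;0.032 0.0062 0 0;0.032 0.0062 0 0;0.032 0.0062 0 0;0.032 0.0062 0 0;0.032 0.0062 0 0;0.032 0.0062 0 0;0.032 0.0062 0 0;0.032 0.0062 0 0;0.032 0.0062 0 0;0.032 0.0062 0 0;0.016 0.003 0 0;0 0 0 0;0 0 0 0;0 0 0 0'
python3 - <<'E'
from h import *
p,d,t=look();cv2.imwrite('pics/w5.png',p[:,:,::-1])
W=cloud("wrist",d,t)
near=np.hypot(W[...,0]-.635,W[...,1]+.225)<.09
for lo,z in ((.042,.052),(.02,.03)):
    m=(W[...,2]>lo)&(W[...,2]<.08)&near
    c=max(cnts(m),key=cv2.contourArea);R=rect("wrist",c,z,t);print(*R);
    if z>.05: print(shift(R[0][0],R[0][1],np.radians(R[1])))
E
```

```text
clock: 11.0
position: [0.6343, -0.2213, 0.1787]
orientation: [3.141, 0.001, -0.836]
force: [0.7, -0.6, -0.5]
grip_width: 0.0855
gripper_force: 0.0
[ 0.639  -0.2234  0.0822  0.0297] -48.1
(array([ 0.0046, -0.002 , -0.    ]), np.float64(0.002933001484331843))
[ 0.6377 -0.2185  0.0994  0.0922] 35.9
```

View pics/w5.png

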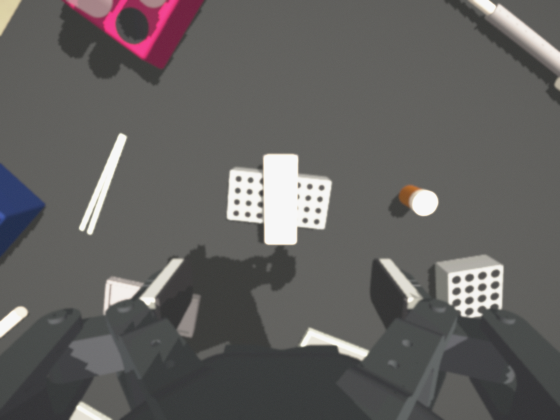

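The mailer is centred at (281,199), crossing the oblong block, with fingers aligned to its sides.

```bash
python3 -m pendant '0.004 -0.0015 0.02 0;0 0 0.03 0;0 0 0.03 0;0 0 0.025 0;0 0 0.015 0;0 0 0.01 0;0 0 0.006 0;0 0 0.004 0;0 0 0 0;0 0 0 0;0 0 0 0' 0 20; python3 -m pendant '0 0 0 0;0 0 0 0;0 0 0 0;0 0 0 0;0 0 0 0;0 0 0 0;0 0 0 0;0 0 0 0;0 0 0 0;0 0 0 0;0 0 0 0' 1 25
```

```text
clock: 12.15
position: [0.6389, -0.2244, 0.0395]
orientation: [-3.141, -0.001, -0.838]
force: [0.2, 0.7, -0.8]
grip_width: 0.0852
gripper_force: 0.0
clock: 13.25
position: [0.6387, -0.2243, 0.0389]
orientation: [-3.141, -0.0, -0.838]
force: [0.9, 0.5, 3.7]
grip_width: 0.0294
gripper_force: 25.5
```

```bash
python3 -m pendant '0 0 -0.005 0;0 0 -0.01 0;0 0 -0.02 0;0 0 -0.025 0;0 0 -0.025 0;0 0 -0.02 0;0 0 0 0'; python3 -m pendant '0 0 0 -0.07;0 0 0 -0.134;0 0 0 -0.134;0 0 0 -0.134;0 0 0 -0.134;0 0 0 -0.134;0 0 0 -0.134;0 0 0 -0.134;0 0 0 -0.134;0 0 0 -0.134;0 0 0 -0.065;0 0 0 0;0 0 0 0';  python3 -c "
from h import *
print(shift(.659,-.0155,.503))"
```

```text
clock: 13.95
position: [0.6398, -0.2248, 0.1474]
orientation: [-3.139, -0.005, -0.838]
force: [-0.4, 0.1, -0.8]
grip_width: 0.0293
gripper_force: 25.1
clock: 15.25
position: [0.6382, -0.2242, 0.1431]
orientation: [-3.141, 0.001, 0.501]
force: [0.9, -0.2, -0.7]
grip_width: 0.0294
gripper_force: 25.1
(array([ 1.184e-01, -1.731e-01,  1.000e-04]), np.float64(-0.0023824682313522416))
```

```bash
python3 -m pendant '0.008 -0.012 0 0;0.017 -0.025 0 0;0.017 -0.025 0 0;0.017 -0.025 0 0;0.017 -0.025 0 0;0.017 -0.025 0 0;0.017 -0.025 0 0;0.0084 -0.0111 0 0;0 0 0 0;0 0 0 0'
python3 - <<'E'
from h import *
p,d,t=look();print(t);cv2.imwrite('pics/w6.png',p[:,:,::-1]);np.savez("w6.npz",p=p,d=d,a=t[0],b=t[1])
E
```

```text
clock: 16.25
position: [0.6588, -0.0159, 0.1437]
orientation: [3.141, 0.0, 0.503]
force: [-0.3, -0.7, -1.2]
grip_width: 0.0294
gripper_force: 25.1
(array([ 0.65876909, -0.0158998 ,  0.1437132 ]), array([3.14143483e+00, 2.45705760e-04, 5.02663282e-01]))
```

View pics/w6.png

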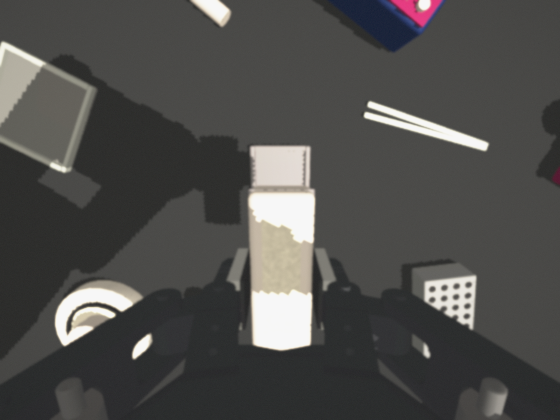

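The mailer is aligned with the cradle: cradle edges at u=249 to 311 with its far rim at v=146, and the mailer's far end at v=189.

Run:
```python
from h import *
f=np.load("w6.npz");t=(f["a"],f["b"])
R=Rn.from_euler('xyz',t[1]).as_matrix()
for n,uv,z in (("cradle",[[280,146],[249.5,160],[311,160]],.011),("mailer",[[281,189],[250,192],[314,192]],t[0][2]+.0135)):
    print(n,np.round((plane("wrist",uv,z,t)-t[0])@R,4))
```

```text
cradle [[ 0.0549 -0.0008  0.1327]
 [ 0.0424 -0.0285  0.1327]
 [ 0.0424  0.0274  0.1327]]
mailer [[ 0.0434 -0.0001 -0.0135]
 [ 0.042  -0.0136 -0.0135]
 [ 0.042   0.0144 -0.0135]]
```

```bash
python3 -m pendant '0 0 0.015 0;0 0 0.025 0;0 0 0.025 0;0 0 0.025 0;0 0 0.015 0;0 0 0.01 0;0 0 0.006 0;0 0 0.003 0;0 0 0 0;0 0 0 0;0 0 0 0'
```

```text
clock: 17.4
position: [0.6592, -0.0155, 0.0205]
orientation: [3.141, -0.001, 0.503]
force: [-0.2, 0.2, -0.8]
grip_width: 0.0292
gripper_force: 25.1
```

```bash
python3 -m pendant '0 0 0.002 0;0 0 0.002 0;0 0 0.001 0;0 0 0 0;0 0 0 0'
```

```text
clock: 17.9
position: [0.6588, -0.0155, 0.0149]
orientation: [-3.142, 0.0, 0.503]
force: [-2.6, 0.2, 3.2]
grip_width: 0.0293
gripper_force: 25.5
```

```bash
python3 -m pendant '0 0 0 0;0 0 0 0;0 0 0 0;0 0 0 0;0 0 0 0;0 0 0 0' 0; python3 -m pendant '0 0 -0.01 0;0 0 -0.02 0;0 0 -0.03 0;0 0 -0.035 0;0 0 -0.035 0;0 0 -0.03 0;0 0 0 0;0 0 0 0'
python3 - <<'E'
from h import *
p,d,t=look();cv2.imwrite('pics/w7.png',p[:,:,::-1]);np.savez("w7.npz",p=p,d=d,a=t[0],b=t[1])
W=cloud("wrist",d,t)
near=np.hypot(W[...,0]-.659,W[...,1]+.0155)<.07
m=(W[...,2]>.02)&(W[...,2]<.05)&near
c=max(cnts(m),key=cv2.contourArea);print(*rect("wrist",c,.028,t),np.median(W[m][:,2]))
m=(p.min(2)>70)&near
c=max(cnts(m),key=cv2.contourArea);print(*rect("wrist",c,.011,t))
print(shift(.640,-.2225,np.radians(35.9)))
E
```

```text
clock: 18.5
position: [0.6589, -0.0155, 0.0147]
orientation: [-3.142, 0.0, 0.503]
force: [0.7, -0.3, -0.1]
grip_width: 0.0854
gripper_force: 0.0
clock: 19.3
position: [0.659, -0.0155, 0.1758]
orientation: [3.141, -0.001, 0.503]
force: [-1.1, 0.2, -0.1]
grip_width: 0.0859
gripper_force: 0.0
[ 0.6587 -0.0151  0.0827  0.0296] 28.9 0.027875881247562018
[ 0.6609 -0.0156  0.1351  0.1328] -6.6
(array([-0.116 ,  0.1725,  0.    ]), np.float64(-0.12378739047911624))
```

View pics/w7.png

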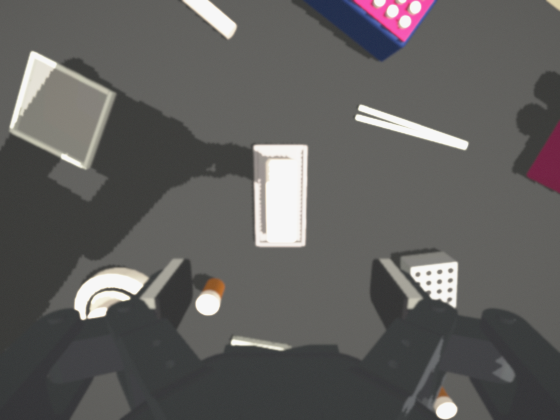

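The mailer lies flat inside the cradle rim (centre ~ (281,200), top at 28 mm). Next is the oblong block.

```bash
python3 -m pendant '-0.0116 0.01725 0 0;-0.0166 0.0246 0 0;-0.0166 0.0246 0 0;-0.0166 0.0246 0 0;-0.0166 0.0246 0 0;-0.0166 0.0246 0 0;-0.0116 0.01725 0 0;-0.0058 0.0086 0 0;0 0 0 -0.06;0 0 0 -0.064;0 0 0 0;0 0 0 0'
python3 - <<'E'
from h import *
p,d,t=look();print(t);np.savez("w8.npz",p=p,d=d,a=t[0],b=t[1])
W=cloud("wrist",d,t)
near=np.hypot(W[...,0]-.64,W[...,1]+.2225)<.08
m=(W[...,2]>.02)&(W[...,2]<.05)&near
c=max(cnts(m),key=cv2.contourArea);R=rect("wrist",c,.03,t);print(*R,np.median(W[m][:,2]))
print(shift(R[0][0],R[0][1],np.radians(R[1])))
E
```

```text
clock: 20.55
position: [0.6408, -0.2144, 0.1745]
orientation: [-3.141, 0.0, 0.626]
force: [0.4, -0.0, -0.0]
grip_width: 0.0852
gripper_force: 0.0
(array([ 0.64079742, -0.21444203,  0.17452198]), array([-3.14107016e+00,  2.15473761e-04,  6.25610379e-01]))
[ 0.6381 -0.218   0.0986  0.0497] 35.9 0.029845527646594094
(array([-0.0042,  0.0012,  0.    ]), np.float64(-0.0009053811221013675))
```

```bash
python3 -m pendant '-0.004 0.001 0.02 0;0 0 0.035 0;0 0 0.035 0;0 0 0.03 0;0 0 0.02 0;0 0 0.01 0;0 0 0.007 0;0 0 0.005 0;0 0 0 0;0 0 0 0;0 0 0 0' 0 20; python3 -m pendant '0 0 0 0;0 0 0 0;0 0 0 0;0 0 0 0;0 0 0 0;0 0 0 0;0 0 0 0;0 0 0 0;0 0 0 0;0 0 0 0;0 0 0 0' 1 70;  python3 -m pendant '0 0 -0.005 0;0 0 -0.01 0;0 0 -0.02 0;0 0 -0.025 0;0 0 -0.025 0;0 0 -0.02 0;0 0 0 0;0 0 0 0'; python3 -c "
from h import *
print(shift(.4265,-.1035,np.radians(17.7)))"
```

```text
clock: 21.7
position: [0.6385, -0.2184, 0.0136]
orientation: [3.141, -0.001, 0.627]
force: [0.1, -0.1, -0.4]
grip_width: 0.0852
gripper_force: 0.0
clock: 22.8
position: [0.6385, -0.2184, 0.0134]
orientation: [3.141, -0.001, 0.627]
force: [-0.4, -1.2, 5.9]
grip_width: 0.0482
gripper_force: 74.3
clock: 23.6
position: [0.6378, -0.2181, 0.1175]
orientation: [-3.141, 0.0, 0.627]
force: [-0.0, 0.8, -3.0]
grip_width: 0.0478
gripper_force: 73.5
(array([-1.039e-01, -2.168e-01,  1.000e-04]), np.float64(0.31787346818180406))
```

```bash
python3 -m pendant '-0.0052 -0.0108 0 0;-0.0104 -0.0217 0 0;-0.0104 -0.0217 0 0;-0.0104 -0.0217 0 0;-0.0104 -0.0217 0 0;-0.0104 -0.0217 0 0;-0.0104 -0.0217 0 0;-0.0104 -0.0217 0 0;-0.0104 -0.0217 0 0;-0.0104 -0.0217 0 0;-0.0052 -0.0107 0 0;0 0 0 0.08;0 0 0 0.08;0 0 0 0.08;0 0 0 0.078;0 0 0 0;0 0 0 0;0 0 0 0'
python3 - <<'E'
from h import *
p,d,t=look();print(t);cv2.imwrite('pics/w9.png',p[:,:,::-1]);np.savez("w9.npz",p=p,d=d,a=t[0],b=t[1])
print(shift(.4265,-.1035,np.radians(17.7)))
E
```

```text
clock: 25.4
position: [0.4267, -0.1036, 0.1176]
orientation: [-3.141, 0.0, 0.311]
force: [-1.1, -0.1, -2.1]
grip_width: 0.048
gripper_force: 73.4
(array([ 0.4267117 , -0.10364675,  0.11756979]), array([-3.14137155e+00,  2.92310223e-04,  3.10534313e-01]))
(array([-0.0002, -0.0002,  0.    ]), np.float64(0.0012035724462333697))
```

View pics/w9.png

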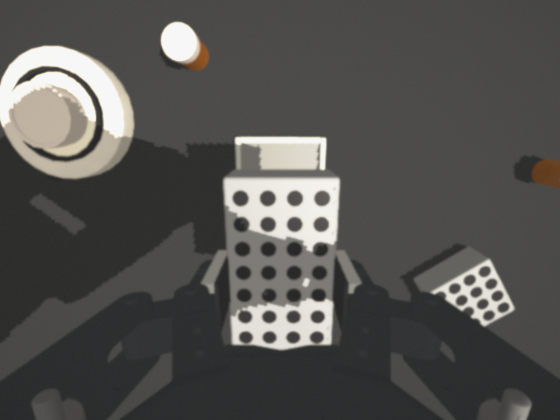

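The block is held square over the tray: the tray's far rim spans (235,137) to (326,137), and the block's far top edge runs (224,179) to (340,178).

```bash
python3 - <<'E'
from h import *
f=np.load("w9.npz");t=(f["a"],f["b"])
R=Rn.from_euler('xyz',t[1]).as_matrix()
for n,uv,z in (("tray",[[235,137],[326,137]],.009),("blk",[[224,179],[340,178]],t[0][2]+.0166)):
    print(n,np.round((plane("wrist",uv,z,t)-t[0])@R,4))
E
python3 -m pendant '0 0 0.015 0;0 0 0.025 0;0 0 0.025 0;0 0 0.015 0;0 0 0.008 0;0 0 0 0;0 0 0 0'
```

```text
tray [[ 0.0632 -0.0375  0.1086]
 [ 0.0632  0.0365  0.1085]]
blk [[ 0.0482 -0.0243 -0.0166]
 [ 0.0486  0.0247 -0.0166]]
clock: 26.15
position: [0.4271, -0.1037, 0.0303]
orientation: [3.141, -0.001, 0.309]
force: [-0.2, 0.0, -3.4]
grip_width: 0.0483
gripper_force: 73.3
```

```bash
python3 -m pendant '0.002 0 0.004 0;0 0 0.004 0;0 0 0.002 0;0 0 0.0015 0;0 0 0.001 0;0 0 0.0005 0;0 0 0 0;0 0 0 0'
```

```text
clock: 26.95
position: [0.4286, -0.103, 0.0173]
orientation: [-3.142, 0.0, 0.309]
force: [-3.4, 1.5, 10.5]
grip_width: 0.0481
gripper_force: 74.8
```

```bash
python3 -m pendant '0 0 0 0;0 0 0 0;0 0 0 0;0 0 0 0;0 0 0 0;0 0 0 0' 0 20; python3 -m pendant '0 0 -0.01 0;0 0 -0.02 0;0 0 -0.03 0;0 0 -0.03 0;0 0 -0.03 0;0 0 -0.03 0;0 0 0 0;0 0 0 0'
python3 - <<'E'
from h import *
p,d,t=look();np.savez("w10.npz",p=p,d=d,a=t[0],b=t[1])
W=cloud("wrist",d,t)
near=np.hypot(W[...,0]-.427,W[...,1]+.1035)<.08
m=(W[...,2]>.022)&(W[...,2]<.05)&near
c=max(cnts(m),key=cv2.contourArea);print(*rect("wrist",c,.034,t),np.median(W[m][:,2]))
print(t,shift(.405,-.2862,.904))
E
```

```text
clock: 27.55
position: [0.4286, -0.103, 0.0168]
orientation: [-3.142, 0.0, 0.309]
force: [-0.6, 0.8, 0.1]
grip_width: 0.0854
gripper_force: 0.0
clock: 28.35
position: [0.4286, -0.103, 0.1674]
orientation: [3.141, -0.001, 0.309]
force: [-0.0, -0.3, -0.2]
grip_width: 0.0851
gripper_force: 0.0
[ 0.428  -0.1026  0.0985  0.0497] 17.7 0.033784042498982925
(array([ 0.42864461, -0.10300566,  0.16741774]), array([ 3.14072730e+00, -1.12270670e-03,  3.08812602e-01])) (array([-0.0778,  0.1676, -0.    ]), np.float64(-0.5952430306190659))
```

Oblong block placed flat (top at 34 mm). On to the square block.

```bash
python3 -m pendant '-0.0056 0.0114 0 0;-0.0111 0.024 0 0;-0.0111 0.024 0 0;-0.0111 0.024 0 0;-0.0111 0.024 0 0;-0.0111 0.024 0 0;-0.0111 0.024 0 0;-0.0056 0.0122 0 0;0 0 0 -0.12;0 0 0 -0.12;0 0 0 -0.12;0 0 0 -0.12;0 0 0 -0.115;0 0 0 0;0 0 0 0;0 0 0 0'
python3 - <<'E'
from h import *
p,d,t=look();np.savez("w11.npz",p=p,d=d,a=t[0],b=t[1]);print(p.shape)
W=cloud("wrist",d,t)
near=np.hypot(W[...,0]-.405,W[...,1]+.286)<.07
m=(W[...,2]>.02)&(W[...,2]<.05)&near
c=max(cnts(m),key=cv2.contourArea);R=rect("wrist",c,.03,t);print(*R,np.median(W[m][:,2]))
print(shift(R[0][0],R[0][1],np.radians(R[1])))
E
```

```text
clock: 30.0
position: [0.4053, -0.2863, 0.1666]
orientation: [-3.141, -0.0, 0.901]
force: [0.7, -0.0, -0.1]
grip_width: 0.0854
gripper_force: 0.0
(420, 560, 3)
[ 0.4051 -0.2862  0.0601  0.0597] 51.6 0.029902838085530237
(array([-0.0001, -0.0002,  0.    ]), np.float64(0.001196273351844912))
```

```bash
python3 -m pendant '0 0 0.02 0;0 0 0.03 0;0 0 0.03 0;0 0 0.03 0;0 0 0.02 0;0 0 0.012 0;0 0 0.008 0;0 0 0.003 0;0 0 0 0;0 0 0 0;0 0 0 0' 0 20; python3 -m pendant '0 0 0 0;0 0 0 0;0 0 0 0;0 0 0 0;0 0 0 0;0 0 0 0;0 0 0 0;0 0 0 0;0 0 0 0;0 0 0 0' 1 70;  python3 -m pendant '0 0 -0.005 0;0 0 -0.01 0;0 0 -0.02 0;0 0 -0.025 0;0 0 -0.025 0;0 0 -0.02 0;0 0 0 0;0 0 0 0'; python3 -c "
from h import *
print(shift(.628,.2195,np.pi/2))"
```

```text
clock: 31.15
position: [0.4058, -0.2866, 0.0144]
orientation: [3.14, 0.0, 0.904]
force: [0.2, -0.3, -0.4]
grip_width: 0.0848
gripper_force: 0.0
clock: 32.15
position: [0.4056, -0.2865, 0.0145]
orientation: [3.141, 0.0, 0.904]
force: [-1.6, 1.6, 11.0]
grip_width: 0.0577
gripper_force: 74.4
clock: 32.95
position: [0.4053, -0.2862, 0.1187]
orientation: [3.141, 0.0, 0.904]
force: [0.2, -1.6, -2.1]
grip_width: 0.0577
gripper_force: 76.1
(array([ 5.351e-01, -1.379e-01, -1.000e-04]), np.float64(-0.6669949475480226))
```

```bash
python3 -m pendant '0.0157 -0.0041 0 0;0.0315 -0.0081 0 0;0.0315 -0.0081 0 0;0.0315 -0.0081 0 0;0.0315 -0.0081 0 0;0.0315 -0.0081 0 0;0.0315 -0.0081 0 0;0.0315 -0.0081 0 0;0.0315 -0.0081 0 0;0.0315 -0.0081 0 0;0.0315 -0.0081 0 0;0.0315 -0.0081 0 0;0.0315 -0.0081 0 0;0.0315 -0.0081 0 0;0.0315 -0.0081 0 0;0.0315 -0.0081 0 0;0.0315 -0.0081 0 0;0.0157 -0.0041 0 0;0 0 0 0;0 0 0 0'; python3 -m pendant '0 0 0 -0.11;0 0 0 -0.11;0 0 0 -0.11;0 0 0 -0.11;0 0 0 -0.11;0 0 0 -0.11;0 0 0 0;0 0 0 0'
python3 - <<'E'
from h import *
p,d,t=look();print(t);cv2.imwrite('pics/w12.png',p[:,:,::-1]);np.savez("w12.npz",p=p,d=d,a=t[0],b=t[1])
print(shift(.628,.2195,np.pi/2))
E
```

```text
clock: 34.95
position: [0.6275, 0.2192, 0.117]
orientation: [-3.14, 0.002, 0.904]
force: [0.3, -0.6, -2.9]
grip_width: 0.058
gripper_force: 76.0
clock: 35.75
position: [0.6281, 0.2188, 0.1184]
orientation: [-3.141, 0.0, 1.56]
force: [-0.5, -1.0, -2.5]
grip_width: 0.058
gripper_force: 76.0
(array([0.62811453, 0.21880024, 0.11843867]), array([-3.14086910e+00,  2.76315365e-04,  1.55988092e+00]))
(array([ 0.0005, -0.0002,  0.    ]), np.float64(-0.01057476613293451))
```

View pics/w12.png

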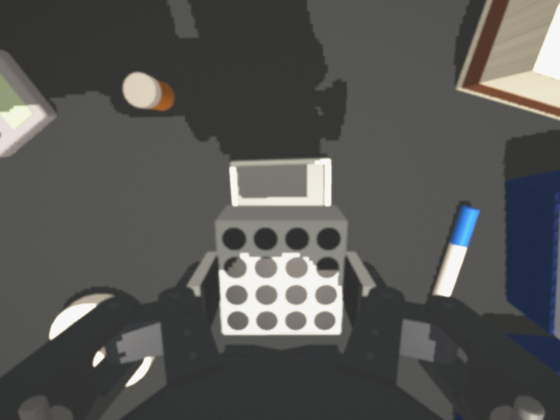

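The square block is over the tray: the far rim spans (230,161) to (331,159), and the block's far top edge runs (217,222) to (347,222).

```bash
python3 - <<'E'
from h import *
f=np.load("w12.npz");t=(f["a"],f["b"])
R=Rn.from_euler('xyz',t[1]).as_matrix()
for n,uv,z in (("tray",[[230,161],[331,159]],.009),("blk",[[217,222],[347,222]],t[0][2]+.0156)):
    print(n,np.round((plane("wrist",uv,z,t)-t[0])@R,4))
E
python3 -m pendant '0 0 0.015 -0.01;0 0 0.025 0;0 0 0.025 0;0 0 0.015 0;0 0 0.008 0;0 0 0 0;0 0 0 0'
```

```text
tray [[ 0.0433 -0.0416  0.1095]
 [ 0.0449  0.0425  0.1094]]
blk [[ 0.0285 -0.0275 -0.0156]
 [ 0.0285  0.0301 -0.0156]]
clock: 36.5
position: [0.6289, 0.2197, 0.0315]
orientation: [3.14, -0.0, 1.574]
force: [-0.1, -0.2, -1.9]
grip_width: 0.0579
gripper_force: 76.0
```

```bash
python3 -m pendant '0.002 0 0.004 0;0 0 0.004 0;0 0 0.002 0;0 0 0.0015 0;0 0 0.001 0;0 0 0.0005 0;0 0 0 0;0 0 0 0'
```

```text
clock: 37.3
position: [0.6284, 0.2216, 0.0186]
orientation: [3.142, -0.0, 1.574]
force: [-3.9, -0.9, 4.8]
grip_width: 0.058
gripper_force: 76.9
```

```bash
python3 -m pendant '0 0 0 0;0 0 0 0;0 0 0 0;0 0 0 0;0 0 0 0;0 0 0 0' 0 20; python3 -m pendant '0 0 -0.01 0;0 0 -0.02 0;0 0 -0.03 0;0 0 -0.03 0;0 0 -0.03 0;0 0 -0.03 0;-0.02 0 -0.03 0;-0.03 0 -0.03 0;0 0 0 0;0 0 0 0'
python3 - <<'E'
from h import *
p,d=viewer.read_camera("top");cv2.imwrite('pics/top9.png',p[:,:,::-1])
W=cloud("top",d)
for n,x,y,lo,z,s in (("dish",.4505,.085,.034,.042,.06),("mailer",.659,-.0155,.019,.028,.07),("ob",.4275,-.103,.022,.034,.08),("sq",.628,.22,.022,.034,.07)):
    m=(W[...,2]>lo)&(W[...,2]<.06)&(np.hypot(W[...,0]-x,W[...,1]-y)<s)
    c=cnts(m,60)
    if c: print(n,*rect("top",max(c,key=cv2.contourArea),z),np.median(W[m][:,2]))
E
```

```text
clock: 37.9
position: [0.6284, 0.2216, 0.0178]
orientation: [3.142, -0.0, 1.574]
force: [-0.1, -0.9, -0.8]
grip_width: 0.0852
gripper_force: 0.0
clock: 38.9
position: [0.6286, 0.1713, 0.2287]
orientation: [3.14, -0.0, 1.573]
force: [-0.3, -0.2, -0.9]
grip_width: 0.0854
gripper_force: 0.0
dish [0.4498 0.0828 0.0444 0.0442] -89.4 0.041185019304878
mailer [ 0.6553 -0.0166  0.0852  0.0309] 28.7 0.02793978738137226
ob [ 0.4277 -0.1037  0.1004  0.0512] 17.5 0.03439075613828968
sq [0.6255 0.1995 0.0619 0.0266] 2.7 0.03378340940905722
```

View pics/top9.png

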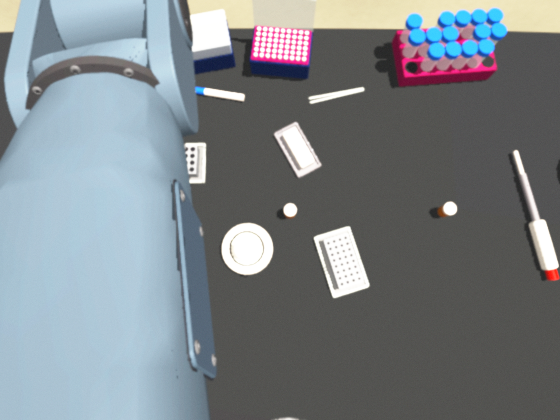

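The top view shows the dish in the ring (247,248), the mailer in the cradle (297,150) and the oblong block in its tray (341,262). The arm hides the square tray, so I'll check it with the wrist camera.

Run:
```python
from h import *
p,d,t=look();cv2.imwrite('pics/w13.png',p[:,:,::-1])
W=cloud("wrist",d,t)
near=np.hypot(W[...,0]-.628,W[...,1]-.22)<.08
m=(W[...,2]>.022)&(W[...,2]<.05)&near
print(*rect("wrist",max(cnts(m),key=cv2.contourArea),.034,t),np.median(W[m][:,2]))
```

```text
[0.6288 0.2205 0.0597 0.0583] 0.1 0.03391413926753459
```

View pics/w13.png

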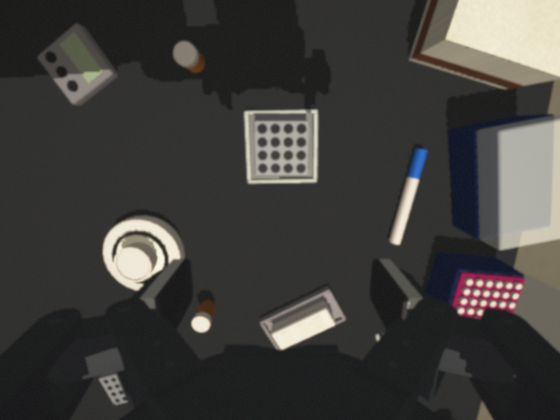

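The square block lies centred in its tray at (281,147), with its top at 34 mm. Handing in.

```bash
python3 -c "
from plant import workorder
print(workorder.job_done())"
```

```text
the job is handed in; nothing more can be done
None
```

The job is handed in at about 39 s of the 118 s: the dish went first into the light base ring, then the mailer, oblong block and square block into their places, each measured flat and within about 4 mm of centre, and everything is released; no verdict was returned.

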